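Four clicks wider on the strap gauge

TASK

The next sandals need wider straps: with a fingertip, push the fin on the strap gauge's click-stop dial round clockwise (seen from above) by exactly four clicks, so that the dial rests in the fourth click stop from where it stands now. Never go past that stop or turn the dial the wrong way, do not pinch the fin, do not push the gauge's fence by hand, and leave the mallet, jar, sanding block and sole where they are; finish with the hand clear.

Things in the scene. Friction and masses are not known exactly. Their poses are not given: they have to be found in the camera images.
- gauge: The strap gauge, screwed to the bench: dark steel base plate 140 x 300 x 12 mm carrying a round grey housing (136 mm across, top 42 mm above the bench) and, beside it, an aluminium bed with a fixed lip and a sliding fence. Origin on the dial's vertical axis at bench level; its y axis points from the dial along the bed (plate spans y -75 to +225 mm, x -70 to +70 mm); z up. Nothing on it but the fin is taller than 58 mm.
- dial_axis (a point): Centre of the dial's top face, 51 mm above the bench, on the vertical turning axis. The dial is an aluminium disc 112 mm across with a black-notched rim and a low hub (28 mm across, 6 mm high); white ticks on the grey housing mark the 12 click stops, 30 degrees apart.
- fin_mid (a point): Centre of the fin, half-way up (66 mm above the bench), 37 mm from the dial's axis; it moves with the dial. The fin is a black upright plate standing on the dial, 34 mm long along the radius (20 to 54 mm from the axis), 12 mm thick, 30 mm high (51 to 81 mm above the bench). It is the dial's pointer and points at a tick in every click stop.
- dial (a joint): Angle of the dial (rad): 0 at the start, which is a click stop; grows clockwise seen from above. Stops are every 0.524 rad (30 degrees), four clicks = 2.094. The click mechanism resists with at most about 0.25 N m (some 6 N at the fin) early in each click; past half-way it lets go and draws the dial forward by itself into the next stop, where it stays. The dial can turn on well past four clicks.
- push_face (a point): Centre of the fin's trailing flat face, the one that is pushed to turn the dial clockwise: 6 mm from the fin's middle, 37 mm from the axis, 66 mm above the bench. Force on this face and on the opposite one at once counts as pinching.
- fence_mid (a point): Top centre of the steel fence, a bar 110 x 12 x 20 mm across the bed, its top 44 mm above the bench. The dial draws it towards itself 3 mm per click, away from the fixed lip, so that wider straps fit.
- fence: The same fence with its two thin steel rods that run into the dial's housing; origin on the dial's axis at bench level when the dial is at 0. Not to be pushed by hand.
- mallet: Bystander: mallet lying on the bench, wooden handle and white-faced steel head, 230 x 90 mm, 32 mm high; origin under its middle, handle along its -x.
- jar: Bystander: closed jar of tacks, 56 mm across, 75 mm high; origin at the centre of its underside.
- block: Bystander: sanding block 45 x 90 x 32 mm, wood on a rubber sole; origin at the centre of its underside.
- sole: Bystander: black sandal sole lying flat, 232 x 92 x 14 mm; origin at the centre of its underside, long axis x.

How it is judged:
By the outcome, as a careful person would: the job done as asked, in the order asked, and still so for the second after the job is handed in, with the robot touching nothing.
It also fails if it takes over 45 s, if anything falls off the work surface, if the arm or the gripper's body presses on something with over 40 N, if the wrist force passes 120 N, or if a joint passes its speed limit or range.

ROBOT

A 7-joint arm with a two-finger parallel gripper is mounted at the origin on the work surface. World frame = base frame: x ahead of the robot, y to its left, z up, the work surface at z = 0. Lengths are in m, angles in rad, forces in N, time in s.
With the tool pointing down it reaches from about 0.4 to 0.85 m from the base axis. Payload 4.5 kg.
Tool frame: the origin (TCP) lies between the finger pads; the fingertips stand 11 mm ahead of it and the grasp point (between the pads) lies 8 mm behind it (r.nose_length is the distance from the TCP to the fingertips, in m); z points along the fingers, y is the line along which they close (so a half turn about z gives the same grasp; the last joint's range is limited). The gripper opens to 88 mm and grips with 3 to 60 N. Pads are 18 mm wide; open, the fingers measure 123 mm over their backs; the gripper's body (75 mm by 187 mm) begins 45 mm behind the grasp point.
Start: joints at [1.26, 0.689, -0.195, 1.565, 0.157, 0.902, -0.215], TCP at [0.211, -0.588, 0.25] pointing down, gripper open.
Joint ranges: [-3.01, 3.01], [-0.46, 2.08], [-1.47, 1.51], [0.13, 2.56], [-1, 4.14], [0.04, 2.09], [-2.66, 2.66]. Speed limits (rad/s): [2.57, 2.57, 3.14, 3.14, 3.14, 3.14, 3.14].

INTERFACE

Orientations are given as a unit quaternion [x, y, z, w].
In Python, from plant import get_state, snapshot, camera_model, r gives the robot as it stands.
- The arm moves only by the shell command python3 -m inch 'ROWS' [FORCE]. ROWS is text: rows parted by semicolons, each of 7 numbers parted by spaces: the opening, from -1 (shut) to 1 (fully open), then the shift along the tool's x, y, z in m, then the turn, a rotation vector about the tool's x, y, z in rad. A call has 1 to 20 rows; each row shifts and turns the commanded pose from where the row before left it, along the tool's axes as they then stand; what a row does not reach is not made up. A row lasts 1/12 s, in which the tool goes at most 41.7 mm and 7.16 degrees, less where a joint would pass 70% of its speed; a pose out of reach is approached as far as the arm can. A call is refused whole if a number of a shift passes 0.0417 or a number of a turn 0.125, either way. A call with a gripper value outside its range is refused whole. The fingers move at their own pace and stop on an object; FORCE is the grip in N (left out, the last holds). Time passes only in rows, so rows that do not move let the fingers close. It gives the time, the measured TCP pose, the force, the opening and the grip force at its end, in the units of the state.
- get_state(): the state, without advancing time (a new reading comes with each control period).
- snapshot(name): name is "scene" or "top" or "wrist"; returns (picture, depth): 480x640x3 uint8, red, green, blue; 480x640 float32, m along the optical axis (not along the pixel's ray), 0 where there is no reading.
- camera_model(name): a dict with "intrinsics" (3x3 intrinsics, pixels), "view" (4x4, takes a point from world to camera coordinates). Camera axes: x right, y down, z forward; pixel columns grow to the right and rows downward; lengths in m; the calibration is good to about 2 mm. A picture is of the moment at which its call begins: read the wrist's pose just before it. camera_model takes no time and is no camera call; for the wrist camera it gives the pose at the moment of the call.
- r.finish_job(): hands the job in; it is judged then, once.
The state is a dict: "clock": time; "q": joint angles; "qd": joint speeds; "joint_torque": joint torques, N m; "tool_pos": TCP position; "eef_rot": TCP orientation; "contact_force": force on the tool from outside, world axes, zero at the start; "moment": the same for the moment, N m; "opening": opening from 0.0 (shut) to 1.0 (fully open); "finger_force": force on a finger pad.
Only numpy, scipy, OpenCV 4.12 (cv2) and the standard library are available. Lean on these libraries where they do the work, as an engineer would, in place of code of your own. Each camera call takes 0.05 s, during which the arm holds its last target. There are 200 camera calls.

## Working session

There is one attempt and no reset: what is moved stays moved. The work goes in short steps, Python scripts to look and compute and a shell command to move; the robot and the scene stay as the last step left them, time stands still between calls to the robot, and variables do not carry over. Pictures are saved under pics/ and viewed, at most 10 in all, crops included, and the job is handed in when it is done.

```bash
mkdir -p pics
python3 - <<'E'
from plant import *
import cv2,numpy as np
for n in("top","scene"):
    p,d=snapshot(n); cv2.imwrite(f"pics/{n}0.png",p[:,:,::-1]); np.save(f"pics/{n}0.npy",d)
s=get_state(); print(s["tool_pos"],s["eef_rot"],s["opening"],s["clock"],r.nose_length)
E
```

```text
[ 0.21102217 -0.58772576  0.24899695] [ 9.85168680e-01  1.71586719e-01 -2.04684567e-04 -7.92275840e-04] 1.000830448644829 0.1 0.011
```

View pics/top0.png

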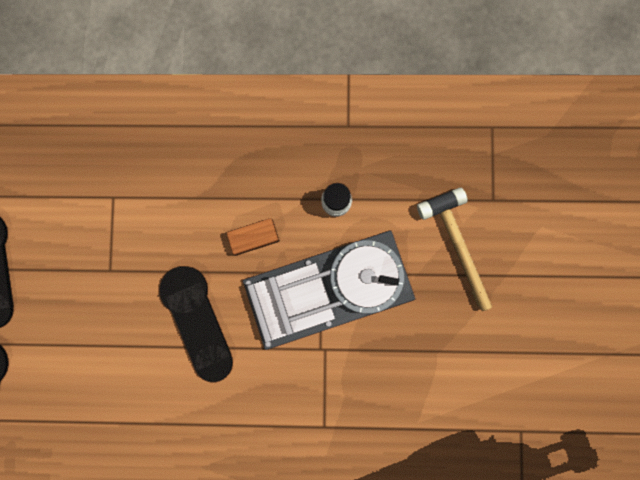

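View pics/scene0.png

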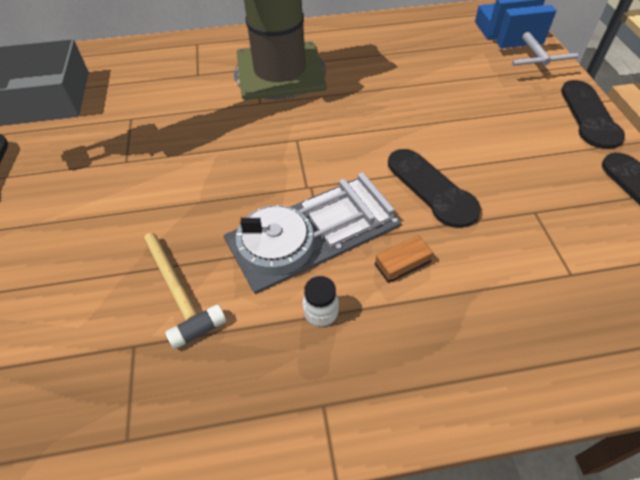

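The top view shows the gauge with its dial centred near (367,276) and the black fin pointing right and slightly down, to about (397,282). The bed runs to the lower left. The mallet is at (455,245), jar (336,199), block (251,236) and sole (200,325). Next I'll take metric values from the depth.

```bash
cat > h.py <<'E'
from plant import *
import cv2,numpy as np
def cloud(n,d,M=None):
    M=M or camera_model(n); K=M["intrinsics"];V=np.linalg.inv(M["view"])
    v,u=np.mgrid[:480,:640]; P=np.stack([(u-K[0][2])/K[0][0]*d,(v-K[1][2])/K[1][1]*d,d,np.ones_like(d)],-1)
    return (P@V.T)[...,:3]
def measure(n,d,box,M=None):
    W=cloud(n,d,M)[box[0]:box[1],box[2]:box[3]].reshape(-1,3)
    f=W[(W[:,2]>.074)&(W[:,2]<.088)]
    m=W[(W[:,2]>.047)&(W[:,2]<.054)].astype(np.float32)
    c,R=cv2.minEnclosingCircle(m[:,:2].copy())
    return np.array(c),R,f,m
E
python3 - <<'E'
from h import *
for n,box in(("top",(225,330,320,420)),("scene",(195,285,225,325))):
    d=np.load(f"pics/{n}0.npy"); c,R,f,m=measure(n,d,box)
    print(n,c,R,len(m),"fin",len(f),f.mean(0),np.degrees(np.arctan2(*(f.mean(0)[:2]-c)[::-1])), np.linalg.norm(f.mean(0)[:2]-c), m[:,2].mean())
    W=cloud(n,d)
    if n=="top":
        for k,(u,v) in dict(dial=(367,276),finend=(397,282),jar=(336,195),mhead=(442,203),mhandle=(485,300),block=(251,236),plateLL=(266,346),plateUR=(393,233),plateLR=(413,299),plateUL=(246,282)).items(): print(k,W[v,u].round(3))
p=cv2.imread("pics/top0.png")[225:355,240:420]; cv2.imwrite("pics/crop0.png",cv2.resize(p,None,fx=4.4,fy=4.4,interpolation=cv2.INTER_CUBIC))
E
```

```text
top [ 0.55135709 -0.06936079] 0.06490039080381393 2362 fin 139 [ 0.54419108 -0.10523626  0.08164537] -101.29598299769853 0.03658417395442133 0.051179107
dial [ 0.551 -0.069  0.056]
finend [ 0.54  -0.12   0.081]
jar [ 0.695 -0.011  0.077]
mhead [ 0.69  -0.21   0.033]
mhandle [ 0.51  -0.288  0.028]
block [0.624 0.147 0.033]
plateLL [0.419 0.117 0.014]
plateUR [ 0.636 -0.122  0.   ]
plateLR [ 0.51  -0.158  0.014]
plateUL [0.538 0.157 0.015]
scene [ 0.55004543 -0.07175481] 0.0582689605653286 2209 fin 272 [ 0.59848173 -0.07131967  0.07763471] 0.5147084125748245 0.048438256746631984 0.05063497
```

View pics/crop0.png

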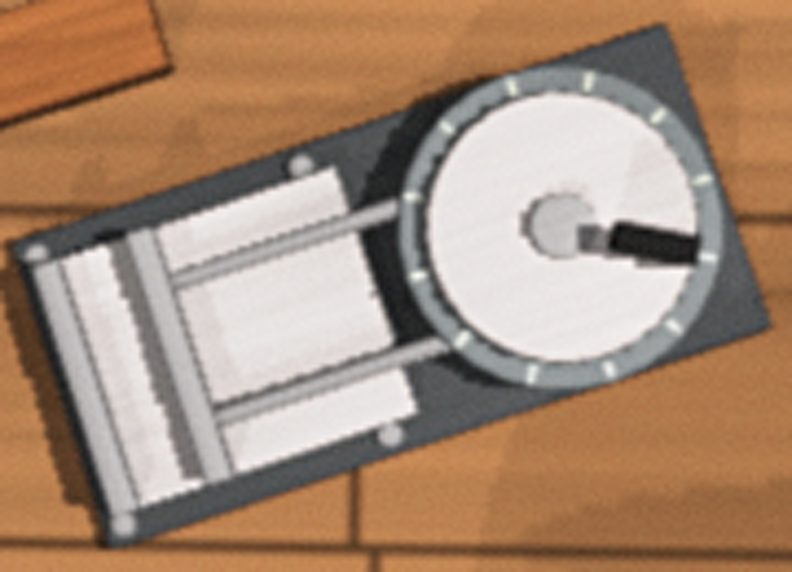

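The dial axis is near (0.551,-0.070) and the fin points at about -101°. The fin has to be pushed from its +x side. First I'll transfer at height with the fingers shut, then turn.

```bash
python3 -m inch '-1 .025 -.0163 0 0 0 0;-1 .025 -.0163 0 0 0 0;-1 .025 -.0163 0 0 0 0;-1 .025 -.0163 0 0 0 0;-1 .025 -.0163 0 0 0 0;-1 .025 -.0163 0 0 0 0;-1 .025 -.0163 0 0 0 0;-1 .025 -.0163 0 0 0 0;-1 .025 -.0163 0 0 0 0;-1 .025 -.0163 0 0 0 0;-1 .025 -.0163 0 0 0 0;-1 .025 -.0163 0 0 0 0;-1 .025 -.0163 0 0 0 0;-1 .025 -.0163 0 0 0 0;-1 .025 -.0163 0 0 0 0;-1 .025 -.0163 0 0 0 0;-1 .025 -.0163 0 0 0 0;-1 .025 -.0163 0 0 0 0;-1 .025 -.0163 0 0 0 0;-1 .025 -.0163 0 0 0 0' 5
python3 -m inch '-1 0 0 0 0 0 -.12;-1 0 0 0 0 0 -.12;-1 0 0 0 0 0 -.12;-1 0 0 0 0 0 -.12;-1 0 0 0 0 0 -.12;-1 0 0 0 0 0 -.12;-1 0 0 0 0 0 -.12;-1 0 0 0 0 0 -.12;-1 0 0 0 0 0 -.12;-1 0 0 0 0 0 -.12;-1 0 0 0 0 0 -.12;-1 0 0 0 0 0 -.12;-1 0 0 0 0 0 -.12;-1 0 0 0 0 0 -.12;-1 0 0 0 0 0 -.12;-1 0 0 0 0 0 -.12;-1 0 0 0 0 0 -.12;-1 0 0 0 0 0 -.12;-1 0 0 0 0 0 -.12;-1 0 0 0 0 0 -.12'
cat >> h.py <<'E'
from scipy.spatial.transform import Rotation as Ro
C=np.array([.551,-.070])
def where(fin=-101.3,c=C):
    s=get_state(); R=Ro.from_quat(s["eef_rot"]).as_matrix(); p=np.array(s["tool_pos"])
    rel=R.T@np.append(c-p[:2],0)   # axis in tool frame
    a=np.degrees(np.arctan2(R[1,0],R[0,0]))
    print("t",round(s["clock"],2),"p",p.round(4),"xyaw",round(a,1),"tool-angle past start",round((fin-90-a+180)%360-180,1),"tilt",R[:,2].round(3),"axis in tool",rel.round(4),"F",np.round(s["contact_force"],1),"q7",round(s["q"][6],2),"op",round(s["opening"],3))
E
python3 -c "
from h import *
where()
p,d=snapshot('wrist');cv2.imwrite('pics/w1.png',p[:,:,::-1]);np.save('pics/w1.npy',d)"
```

```text
clock: 1.77
tool_pos: [0.5721, -0.111, 0.2494]
eef_rot: [0.985, 0.172, -0.0, -0.0]
contact_force: [-0.6, -0.3, -0.2]
opening: 0.008
finger_force: 0.0
clock: 3.43
tool_pos: [0.5713, -0.1127, 0.2493]
eef_rot: [0.194, 0.981, -0.0, -0.0]
contact_force: [-0.1, 0.6, -0.6]
opening: 0.004
finger_force: 0.0
t 3.43 p [ 0.5713 -0.1127  0.2493] xyaw 157.6 tool-angle past start 11.1 tilt [-0.001 -0.    -1.   ] axis in tool [0.035  0.0317 0.    ] F [-0.1  0.6 -0.6] q7 0.71 op 0.004
```

View pics/w1.png

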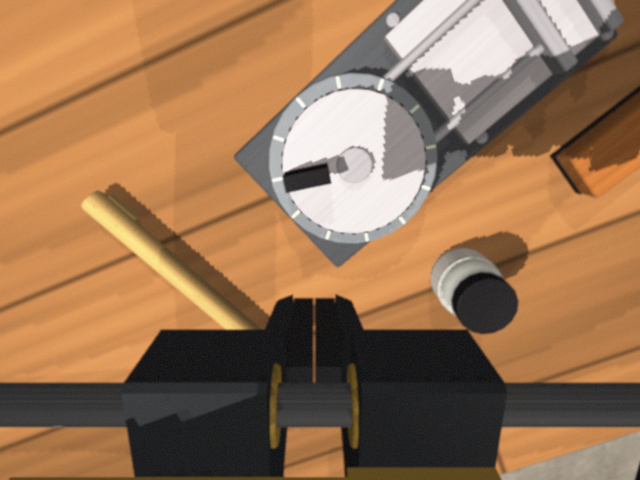

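The wrist view shows the dial at (355,163), the fin at (307,177) pointing left, and the shut fingertips at (315,300). I'll refine the axis and fin pose from this depth.

Run:
```python
from h import *
d=np.load("pics/w1.npy"); p=cv2.imread("pics/w1.png")
W=cloud("wrist",d); sub=W[60:260,235:450].reshape(-1,3)
h=sub[(sub[:,2]>.036)&(sub[:,2]<.0455)]
for z0,z1 in((.038,.045),(.0475,.054),(.054,.062),(.076,.088)):
    m=sub[(sub[:,2]>z0)&(sub[:,2]<z1)]; m=m[np.linalg.norm(m[:,:2]-C,axis=1)<.075]; c,R=cv2.minEnclosingCircle(m[:,:2].astype(np.float32)); print(z0,len(m),np.round(c,4),round(R,4),m.mean(0).round(4))
f=m; u,s,vt=np.linalg.svd(f[:,:2]-f[:,:2].mean(0)); print("fin line deg",np.degrees(np.arctan2(vt[0,1],vt[0,0])), "extent",np.ptp((f[:,:2]-f[:,:2].mean(0))@vt.T,axis=0))
```

```text
0.038 6027 [ 0.5469 -0.0667] 0.0719 [ 0.5391 -0.0691  0.0432]
0.0475 14055 [ 0.5484 -0.0706] 0.057 [ 0.5461 -0.0674  0.0524]
0.054 1328 [ 0.5481 -0.0708] 0.0546 [ 0.5462 -0.0713  0.0575]
0.076 838 [ 0.5415 -0.107 ] 0.0179 [ 0.5412 -0.1069  0.0823]
fin line deg -100.39348478768535 extent [0.0339557  0.01238969]
```

```bash
sed -i 's/^C=.*/C=np.array([.549,-.0705])/; s/fin=-101.3/fin=-101./' h.py
python3 -m inch '-1 0 0 0 0 0 -.1;-1 0 0 0 0 0 -.1;-1 0 0 .03 0 0 0;-1 0 0 .03 0 0 0;-1 0 0 .03 0 0 0;-1 0 0 .03 0 0 0;-1 0 0 .03 0 0 0;-1 0 0 .018 0 0 0;-1 0 0 .008 0 0 0;-1 0 0 0 0 0 0;-1 0 0 0 0 0 0'
python3 -c "
from h import *
where()
p,d=snapshot('wrist');cv2.imwrite('pics/w2.png',p[:,:,::-1]);np.save('pics/w2.npy',d)"
```

```text
clock: 4.4
tool_pos: [0.572, -0.1122, 0.0741]
eef_rot: [0.099, 0.995, 0.0, 0.0]
contact_force: [0.4, 0.3, 0.4]
opening: 0.005
finger_force: 0.0
t 4.4 p [ 0.572  -0.1122  0.0741] xyaw 168.7 tool-angle past start 0.3 tilt [ 0.  0. -1.] axis in tool [ 0.0308  0.0364 -0.    ] F [0.4 0.3 0.4] q7 0.66 op 0.005
```

View pics/w2.png

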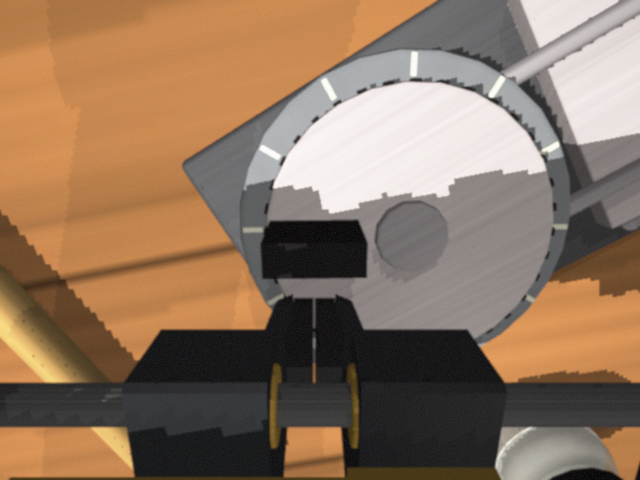

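The fingertips at (315,300) are centred on the fin at (315,235), clear of it on the trailing side. I'll close the gap, then push the first click by turning about the dial axis.

```bash
python3 -m inch '-1 .004 0 0 0 0 0;-1 .004 0 0 0 0 0;-1 .003 0 0 0 0 0;-1 .003 0 0 0 0 0;-1 0 0 0 0 0 0'; python3 -c "
from h import *
where()"
python3 -m inch '-1 .0019 -.0007 0 0 0 .05;-1 .0019 -.0007 0 0 0 .05;-1 .0019 -.0007 0 0 0 .05;-1 0 0 0 0 0 0'; python3 -c "
from h import *
where()
p,d=snapshot('wrist');cv2.imwrite('pics/w3.png',p[:,:,::-1])"
```

```text
clock: 4.87
tool_pos: [0.5579, -0.1098, 0.0743]
eef_rot: [0.098, 0.995, -0.0, 0.001]
contact_force: [0.6, -0.2, 0.3]
opening: 0.004
finger_force: 0.2
t 4.87 p [ 0.5579 -0.1098  0.0743] xyaw 168.7 tool-angle past start 0.3 tilt [ 0.001 -0.001 -1.   ] axis in tool [ 0.0164  0.0368 -0.    ] F [ 0.6 -0.2  0.3] q7 0.63 op 0.004
clock: 5.2
tool_pos: [0.5536, -0.111, 0.0743]
eef_rot: [0.173, 0.985, -0.0, 0.002]
contact_force: [4.4, -1.9, -1.0]
opening: 0.006
finger_force: 2.2
t 5.2 p [ 0.5536 -0.111   0.0743] xyaw 160.0 tool-angle past start 9.0 tilt [ 0.004 -0.001 -1.   ] axis in tool [ 0.0181  0.0365 -0.0001] F [ 4.4 -1.9 -1. ] q7 0.49 op 0.006
```

View pics/w3.png

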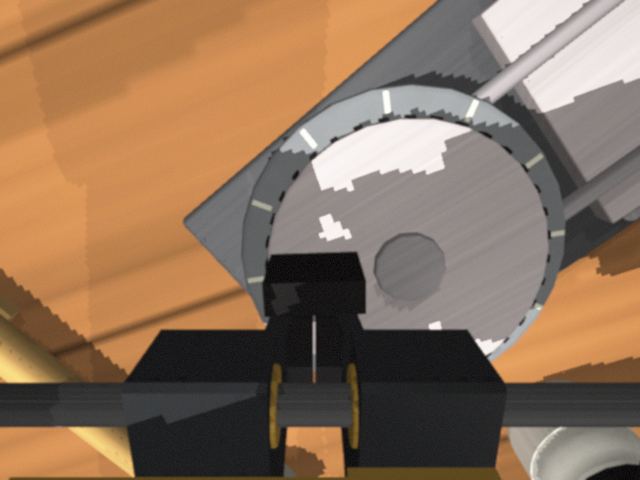

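Contact is flush at about 5 N, with the fin's top edge at (315,255) lying parallel to the fingers. I'll go on to let go of the first click and measure the fin from depth.

```bash
cat >> h.py <<'E'
def dial(tag):
    where(); M=camera_model("wrist"); p,d=snapshot("wrist"); cv2.imwrite(f"pics/{tag}.png",p[:,:,::-1])
    W=cloud("wrist",d,M)[:330].reshape(-1,3); m=W[(W[:,2]>.0785)&(W[:,2]<.0865)]; m=m[np.linalg.norm(m[:,:2]-C,axis=1)<.062]
    s=get_state(); q=(m-s["tool_pos"])@Ro.from_quat(s["eef_rot"]).as_matrix(); m=m[q[:,0]>.0095]
    k=m[:,:2].mean(0); v=np.linalg.svd(m[:,:2]-k,full_matrices=False)[2][0]; v*=np.sign(v@(k-C))
    g=lambda w:round((-101-np.degrees(np.arctan2(w[1],w[0])))%360,1)
    print("dial deg: centroid",g(k-C),"line",g(v),"n",len(m),"r",np.linalg.norm(k-C).round(4))
E
python3 -m inch '-1 .0019 -.0007 0 0 0 .05;-1 .0019 -.0007 0 0 0 .05;-1 0 0 0 0 0 0'; python3 -c "
from h import *
dial('w4')"
python3 -m inch '-1 .0019 -.0007 0 0 0 .05;-1 .0019 -.0007 0 0 0 .05;-1 0 0 0 0 0 0;-1 0 0 0 0 0 0'; python3 -c "
from h import *
dial('w5')"
```

```text
clock: 5.5
tool_pos: [0.548, -0.1106, 0.0741]
eef_rot: [0.222, 0.975, -0.0, 0.0]
contact_force: [1.5, -1.4, 2.1]
opening: 0.009
finger_force: 1.2
t 5.5 p [ 0.548  -0.1106  0.0741] xyaw 154.4 tool-angle past start 14.6 tilt [ 0.    -0.001 -1.   ] axis in tool [ 0.0165  0.0366 -0.    ] F [ 1.5 -1.4  2.1] q7 0.4 op 0.009
dial deg: centroid 15.9 line 14.6 n 4231 r 0.0369
clock: 5.88
tool_pos: [0.5429, -0.1093, 0.0735]
eef_rot: [0.268, 0.963, -0.0, -0.001]
contact_force: [0.1, 0.2, 0.2]
opening: 0.005
finger_force: 0.0
t 5.88 p [ 0.5429 -0.1093  0.0735] xyaw 148.9 tool-angle past start 20.1 tilt [-0.002  0.    -1.   ] axis in tool [0.0149 0.0363 0.    ] F [0.1 0.2 0.2] q7 0.32 op 0.005
dial deg: centroid 28.1 line 29.2 n 4875 r 0.0368
```

One click is done, with the dial at about 29° and the tool at 20°. The second click needs another 30° or so.

```bash
python3 -m inch '-1 .0018 -.0007 0 0 0 .05;-1 .0018 -.0007 0 0 0 .05;-1 .0018 -.0007 0 0 0 .05;-1 .0018 -.0007 0 0 0 .05;-1 .0018 -.0007 0 0 0 .05;-1 .0018 -.0007 0 0 0 .05;-1 .0018 -.0007 0 0 0 .05;-1 .0018 -.0007 0 0 0 .05;-1 .0018 -.0007 0 0 0 .05;-1 .0018 -.0007 0 0 0 .05;-1 0 0 0 0 0 0;-1 0 0 0 0 0 0'; python3 -c "
from h import *
dial('w6')"
```

```text
clock: 6.93
tool_pos: [0.526, -0.1019, 0.0736]
eef_rot: [0.499, 0.867, -0.0, -0.0]
contact_force: [-0.5, -0.4, 0.2]
opening: 0.009
finger_force: 0.0
t 6.93 p [ 0.526  -0.1019  0.0736] xyaw 120.2 tool-angle past start 48.8 tilt [-0.001  0.    -1.   ] axis in tool [ 0.0156  0.0357 -0.    ] F [-0.5 -0.4  0.2] q7 -0.11 op 0.009
dial deg: centroid 58.3 line 59.7 n 4598 r 0.037
```

The second click is done, with the dial at about 60°. Now the third.

```bash
python3 -m inch '-1 .0019 -.0008 0 0 0 .05;-1 .0019 -.0008 0 0 0 .05;-1 .0019 -.0008 0 0 0 .05;-1 .0019 -.0008 0 0 0 .05;-1 .0019 -.0008 0 0 0 .05;-1 .0019 -.0008 0 0 0 .05;-1 .0019 -.0008 0 0 0 .05;-1 .0019 -.0008 0 0 0 .05;-1 .0019 -.0008 0 0 0 .05;-1 .0019 -.0008 0 0 0 .05;-1 .0009 -.0004 0 0 0 .025;-1 0 0 0 0 0 0;-1 0 0 0 0 0 0'; python3 -c "
from h import *
dial('w7')"
```

```text
clock: 8.07
tool_pos: [0.5126, -0.0853, 0.0737]
eef_rot: [0.707, 0.708, 0.0, -0.0]
contact_force: [-0.3, 0.1, 0.8]
opening: 0.003
finger_force: 0.0
t 8.07 p [ 0.5126 -0.0853  0.0737] xyaw 90.1 tool-angle past start 78.9 tilt [-0.  0. -1.] axis in tool [ 0.0148  0.0364 -0.    ] F [-0.3  0.1  0.8] q7 -0.52 op 0.003
dial deg: centroid 88.9 line 89.4 n 4524 r 0.0373
```

The third click is done, with the dial at about 89–90° and the tool at 79°. For the fourth I'll go to about 107° and look before anything further.

```bash
python3 -m inch '-1 .0018 -.0007 0 0 0 .05;-1 .0018 -.0007 0 0 0 .05;-1 .0018 -.0007 0 0 0 .05;-1 .0018 -.0007 0 0 0 .05;-1 .0018 -.0007 0 0 0 .05;-1 .0018 -.0007 0 0 0 .05;-1 .0018 -.0007 0 0 0 .05;-1 .0018 -.0007 0 0 0 .05;-1 .0018 -.0007 0 0 0 .05;-1 .0009 -.0004 0 0 0 .025;-1 0 0 0 0 0 0;-1 0 0 0 0 0 0'; python3 -c "
from h import *
dial('w8')"
```

```text
clock: 9.12
tool_pos: [0.51, -0.0671, 0.0737]
eef_rot: [0.853, 0.521, 0.0, -0.0]
contact_force: [1.1, 0.3, 0.4]
opening: 0.004
finger_force: 0.0
t 9.12 p [ 0.51   -0.0671  0.0737] xyaw 62.9 tool-angle past start 106.1 tilt [ 0.001  0.001 -1.   ] axis in tool [0.0148 0.0362 0.    ] F [1.1 0.3 0.4] q7 -0.83 op 0.004
dial deg: centroid 111.2 line 109.9 n 4346 r 0.0376
```

```bash
python3 -m inch '-1 0 0 0 0 0 0;-1 0 0 0 0 0 0;-1 0 0 0 0 0 0'; python3 -c "
from h import *
dial('w9')"
```

```text
clock: 9.42
tool_pos: [0.51, -0.0675, 0.0737]
eef_rot: [0.854, 0.521, 0.0, -0.0]
contact_force: [0.4, -0.0, 1.2]
opening: 0.004
finger_force: 0.0
t 9.42 p [ 0.51   -0.0675  0.0737] xyaw 62.8 tool-angle past start 106.2 tilt [ 0.  0. -1.] axis in tool [0.0152 0.0361 0.    ] F [ 0.4 -0.   1.2] q7 -0.83 op 0.004
dial deg: centroid 118.3 line 120.2 n 4544 r 0.0373
```

The dial has settled at about 120° with no contact. I'll back off, lift clear, move aside and check.

```bash
python3 -m inch '-1 -.006 0 0 0 0 0;-1 -.006 0 0 0 0 0;-1 0 0 -.02 0 0 0;-1 0 0 -.03 0 0 0;-1 0 0 -.04 0 0 0;-1 0 0 -.04 0 0 0;-1 -.03 0 -.02 0 0 0;-1 -.04 0 0 0 0 0;-1 -.04 0 0 0 0 0;-1 -.02 0 0 0 0 0;-1 0 0 0 0 0 0;-1 0 0 0 0 0 0'
python3 - <<'E'
from h import *
dial('w10')
p,d=snapshot("top"); q=p[180:400,150:500,::-1]; cv2.imwrite("pics/top2.png",cv2.resize(q,None,fx=2.2,fy=2.2))
E
```

```text
clock: 10.47
tool_pos: [0.4435, -0.1957, 0.2237]
eef_rot: [0.855, 0.519, -0.0, 0.0]
contact_force: [0.5, 0.3, -0.6]
opening: -0.0
finger_force: 0.0
t 10.47 p [ 0.4435 -0.1957  0.2237] xyaw 62.5 tool-angle past start 106.5 tilt [-0.001 -0.001 -1.   ] axis in tool [ 1.597e-01  3.570e-02 -1.000e-04] F [ 0.5  0.3 -0.6] q7 -0.49 op -0.0h.py:24: RuntimeWarning: Mean of empty slice.
  k=m[:,:2].mean(0); v=np.linalg.svd(m[:,:2]-k,full_matrices=False)[2][0]; v*=np.sign(v@(k-C))
  ret = um.true_divide(
Traceback (most recent call last):
  File "h.py", line 24, in dial
    k=m[:,:2].mean(0); v=np.linalg.svd(m[:,:2]-k,full_matrices=False)[2][0]; v*=np.sign(v@(k-C))
                         ~~~~~~~~~~~~~~~~~~~~~~~~~~~~~~~~~~~~~~~~~~~~~~~^^^
IndexError: index 0 is out of bounds for axis 0 with size 0
```

View pics/w10.png

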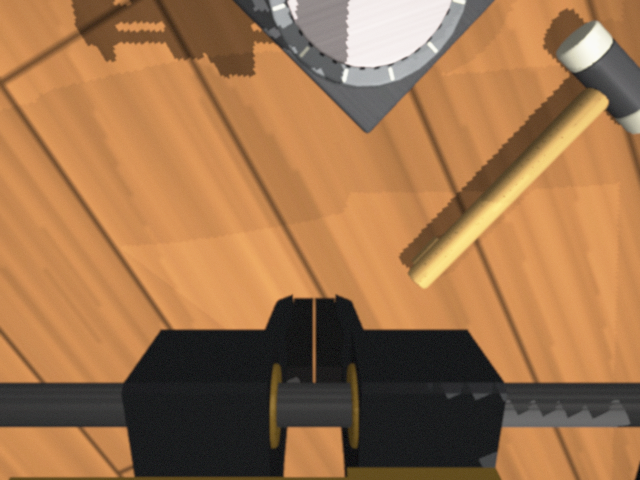

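The wrist view shows only the dial's edge at the top (370,80) and the mallet untouched. The fin is outside the frame, so I'll use the top camera.

Run:
```python
from h import *
p,d=snapshot("top"); q=p[180:400,150:500,::-1]; cv2.imwrite("pics/top2.png",cv2.resize(q,None,fx=2.2,fy=2.2))
c,R,f,m=measure("top",d,(225,330,320,420)); f=f[np.linalg.norm(f[:,:2]-c,axis=1)<.06]
k=f.mean(0)[:2]-np.array([.5514,-.0694]); print(len(f),c,(-101.3-np.degrees(np.arctan2(k[1],k[0])))%360)
```

```text
135 [ 0.54602373 -0.06734998] 119.18706035677025
```

View pics/top2.png

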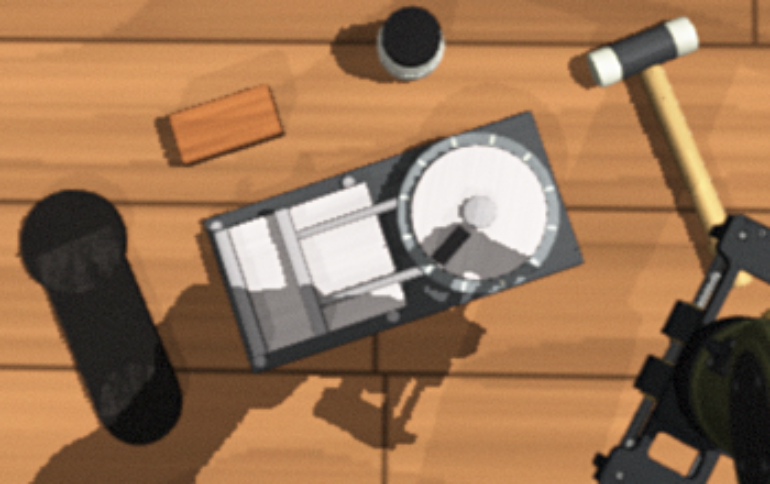

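The fin at (450,245) points at the fourth tick clockwise, measured at 119°. The bystanders have not moved and the hand is clear.

```bash
python3 -c "
from plant import r
print(r.finish_job())"
```

```text
the job is handed in; nothing more can be done
None
```

I pushed the dial exactly four clicks clockwise; it rests in the fourth stop (measured at about 119–120°), the hand is clear, nothing else moved, and the job is handed in.

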